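# Hold the pyramid adapters ready to pour into the counting scale

### The arm

A 7-joint arm with a two-finger parallel gripper is mounted at the origin on a cart in front of the work surface, level with it; the furniture and walls round the work are solid. World frame = base frame: x ahead of the robot, y to its left, z up, the work surface at z = 0. Lengths are in m, angles in rad, forces in N, time in s.
With the tool pointing down it reaches from about 0.35 to 0.9 m from the base axis. Payload 7.2 kg.
Tool frame: the origin (TCP) lies midway between the tips of the shut fingers; the grasp point (between the pads) lies 19 mm behind it; z points along the fingers, y is the line along which they close (so a half turn about z gives the same grasp; the last joint's range is limited). The gripper opens to 85 mm and grips with 20 to 120 N. Pads are 22 mm wide; open, the fingers measure 114 mm over their backs; the gripper's body (76 mm by 85 mm) begins 54 mm behind the grasp point. The pads swing forward as they close: fully open they stand 13 mm farther back than shut.
Start: joints at [-1.191, 0.411, -0.013, 1.596, 0.006, 1.134, -0.082], TCP at [0.271, 0.563, 0.231] pointing down, gripper open.
Joint ranges: [-2.95, 2.95], [-0.29, 1.99], [-1.47, 1.44], [0.14, 2.54], [-1.03, 4.17], [0.13, 1.85], [-2.86, 2.86]. Speed limits (rad/s): [2.39, 2.39, 3.01, 3.01, 3.14, 3.14, 3.14].

### API

Orientations are given as a rotation vector (axis times angle).
In Python, from bench import arm gives the robot as it stands. The module is installed in compiled form; this text tells all that it offers.
- The arm moves only by the shell command python3 -m inch 'ROWS' [FORCE]. ROWS is JSON, a list that holds one entry, the list of rows, each a list of 7 numbers: the finger opening in m, from 0 to 0.0854, then the shift along the world's x, y, z in m, then the turn, a rotation vector about the world's x, y, z in degrees. A call has 1 to 5 rows; each row shifts and turns the commanded pose from where the row before left it; what a row does not reach is not made up. A row lasts 1/12 s, in which the tool goes at most 41.7 mm and 7.16 degrees, less where a joint would pass 70% of its speed; a pose out of reach is approached as far as the arm can. A call with a gripper value outside its range is refused whole. The fingers move at their own pace and stop on an object; FORCE is the grip in N (left out, the last holds). Time passes only in rows, so rows that do not move let the fingers close. It gives the time, the measured TCP pose, the force, the opening and the grip force at its end, in the units of the state.
- arm.observe(): the state, without advancing time (a new reading comes with each control period).
- arm.camera(name): name is "scene" or "side" or "wrist"; returns a dict with "image" (480x640x3 uint8, red, green, blue), "depth" (480x640 float32, m along the optical axis (not along the pixel's ray), 0 where there is no reading), "fx", "fy", "cx", "cy" (pixels), "k1" (the pictures are not rectified: a ray, as slopes to the right and down, at radius r is drawn at 1 + k1 r^2 times it, then the intrinsics apply), "rvec" (rotation vector, rad) and "tvec" (3), from world to camera coordinates, as OpenCV has them. Camera axes: x right, y down, z forward; pixel columns grow to the right and rows downward; lengths in m; the calibration is good to about 2 mm. A picture is of the moment at which its call begins.
- arm.sign_off(): hands the job in; it is judged then, once.
The state is a dict: "t": time; "joint_positions": joint angles; "joint_velocities": joint speeds; "joint_efforts": joint torques, N m; "ee_pos": TCP position; "ee_rot": TCP orientation; "wrist_force": force on the tool from outside, world axes, zero at the start; "ft_torque": the same for the moment, N m; "width": finger opening in m; "finger_force": force on a finger pad.
Only numpy, scipy, OpenCV 4.12 (cv2) and the standard library are available. Lean on these libraries where they do the work, as an engineer would, in place of code of your own. Each camera call takes 0.05 s, during which the arm holds its last target. There are 200 camera calls.

### The job

Get the four pyramid adapters ready to be counted into the steel dish on the counting scale: press the scale's yellow tare key and let it up, then press its green count key; leave the red power key alone. Then lift the blue tote by its black handle grip and tilt it until all four adapters have slid together into its pouring corner, and hold it still like that with the pouring lip a little way above the middle of the dish, ready to pour but with every adapter still in the tote. Finish while still holding it; the tote must not touch the dish or the scale, and nothing else on the bench is to be knocked about.

Things in the scene. Friction and masses are not known exactly. Their poses are not given: they have to be found in the camera images.
- tote_grip (a point): centre of the black rubber handle grip of the blue tote: 90 mm long (x), 22 mm wide (y), 22 mm high, on a rigid bail of 10 mm steel tube that runs along the tote's x axis, 84 mm above the tote's underside, its posts at x = +-89 mm. Axes are the tote's: x along its length and handle, z up. The tray's rim is 42 mm below this point
- spout_corner (a point): on the tote's inside floor at the middle of its cut corner: 66 mm along tote x, 43.5 along y, 80 below the grip's centre. The lip wall here stands 14 mm above the floor. Adapters begin to slide at 10 to 15 degrees of tilt; tilted 25 to 40 degrees, downhill 35 to 55 degrees from tote x toward y, all four gather within about 85 mm of this point
- spout_lip (a point): outer edge of the flared pouring lip, the tote's foremost point at that corner: in the tote's frame 80.7 mm along x, 58.2 mm along y and 53 mm below the centre of the handle grip. Axes as the tote's.
- adapter_0: one of four alike loose metal pyramid adapters lying in the tote: a round disc 30 mm across and 6 mm thick with a four-sided pyramid stub on top, 16.5 mm high in all; origin at the centre of its underside, z up
- adapter_1: one of four alike loose metal pyramid adapters lying in the tote: a round disc 30 mm across and 6 mm thick with a four-sided pyramid stub on top, 16.5 mm high in all; origin at the centre of its underside, z up
- adapter_2: one of four alike loose metal pyramid adapters lying in the tote: a round disc 30 mm across and 6 mm thick with a four-sided pyramid stub on top, 16.5 mm high in all; origin at the centre of its underside, z up
- adapter_3: one of four alike loose metal pyramid adapters lying in the tote: a round disc 30 mm across and 6 mm thick with a four-sided pyramid stub on top, 16.5 mm high in all; origin at the centre of its underside, z up
- dish_mouth (a point): centre of the mouth, at rim height, of the empty round steel weighing dish (loose, about 0.2 kg, 122 mm across, 28 mm high) standing on the steel pan of the scale, so its rim is 72 mm above the bench; z up. It stands about 148 mm behind the row of keys. A thick duct of the extraction arm runs overhead there, its underside 0.66 m above the bench: keep the wrist below it
- scale: white bench counting scale, fixed; 240 mm (its x, front to back; -x is the key side toward the robot) x 200 mm (its y) x 44 mm to the top of the steel pan; origin at the centre of its footprint on the bench. Its front deck is 32 mm high and carries three square keys 45 mm apart along y.
- key_tare_top (a point): centre of the top of the yellow tare key (18 x 18 mm, standing 8 mm above the deck), the leftmost; axes as the scale's. It is pressed straight down.
- key_tare (a joint): travel of the yellow key: 0 up, 0.004 m fully down; it springs back. 1 N starts it, 5 N holds it fully down; it counts as pressed from 0.002 m
- key_count_top (a point): centre of the top of the green count key, the middle one, same size
- key_count (a joint): travel of the green key, as the yellow one's
- key_power_top (a point): centre of the top of the red power key, the rightmost, same size; not to be pressed
- key_power (a joint): travel of the red key, as the yellow one's
- foot_cast: tall plaster foot cast, fixed, on a rough plaster block; origin at the middle of its sole, 85 mm up, top 302 mm above the bench. Always in the same place, beyond the tote: block and cast together fill x 0.53 to 0.82, y -0.14 to 0.07; carry the tote past in front of them, on the robot's side
- cup: loose white plastic mixing cup at the left, 73 mm across, 84 mm high; origin at its underside; a bystander
- tote: the loose blue tote, about 0.3 kg plus four adapters of about 50 g: an open tray 170 (x) x 125 (y) x 42 mm, walls and floor 4 mm; origin at the centre of its underside, 84 mm below the grip's centre; x along the handle, z up. Its (+x, +y) corner is cut off at 45 degrees (34 mm along each side) and carries the flared pouring lip
- dish: the steel dish: origin at the centre of its underside

How it is judged:
On the way, in this order (a step that is already met when the one before it is completed fails the run):
1. the yellow tare key is pressed on its own (value of joint key_tare above 0.002 m and value of joint key_count below 0.001 m), for 0.05 s.
2. the yellow key is up again and the green count key is pressed (value of joint key_count above 0.002 m and value of joint key_tare below 0.001 m), for 0.05 s.
3. the tote is lifted off the bench (height (world z) of tote above 0.05 m), for 0.2 s.
At the end, for the whole second after the job is handed in: All four adapters rest on the tote's floor within 90 mm of the middle of its pouring corner; the tote is gripped, still, tilted 11 degrees or more, its lip within 30 mm of the dish's centre in plan and 10 to 100 mm above it, touching neither dish nor scale; both keys are up (distance between each of adapter_0, adapter_1, adapter_2, adapter_3 and spout_corner below 0.09 m and z of each of adapter_0, adapter_1, adapter_2, adapter_3 in the frame of tote below 0.022 m and angle between tote's own z axis and vertical above 0.2 rad and horizontal distance between spout_lip and dish_mouth below 0.03 m and z of spout_lip in the frame of dish_mouth between 0.01 and 0.1 m and contact force between the fingers and tote above 1 N and contact force between tote and dish below 0.2 N and contact force between tote and scale below 0.2 N and angle between dish's own z axis and vertical below 0.05 rad and linear speed of tote below 0.03 m/s and angular speed of tote below 0.2 rad/s and linear speed of each of adapter_0, adapter_1, adapter_2, adapter_3 below 0.04 m/s and value of joint each of key_tare, key_count below 0.001 m); the arm keeps its last pose, push and grip.
It fails at once if the red power key is pressed (value of joint key_power above 0.002 m).
It fails at once if an adapter leaves the tote (distance between any of adapter_0, adapter_1, adapter_2, adapter_3 and tote above 0.13 m or z of any of adapter_0, adapter_1, adapter_2, adapter_3 in the frame of tote above 0.06 m).
It fails at once if the tote touches the dish or the scale (contact force between tote and dish above 1 N or contact force between tote and scale above 1 N).
It fails at once if the dish or the cup is knocked away (distance of dish from where it was at the start of the episode above 0.02 m or distance of cup from where it was at the start of the episode above 0.03 m).
It also fails if it takes over 54 s, if anything falls off the work surface, if the arm or the gripper's body presses on something with over 40 N, if the wrist force passes 120 N, or if a joint passes its speed limit or range.

## Working session

There is one attempt and no reset: what is moved stays moved. The work goes in short steps, Python scripts to look and compute and a shell command to move; the robot and the scene stay as the last step left them, time stands still between calls to the robot, and variables do not carry over. Pictures are saved under pics/ and viewed, at most 10 in all, crops included, and the job is handed in when it is done.

```bash
mkdir -p pics
cat > h.py <<'E'
import numpy as np, cv2
from bench import arm
def cam(n):
    c=arm.camera(n); c['R']=cv2.Rodrigues(np.array(c['rvec'],float))[0]; c['t']=np.array(c['tvec'],float).reshape(3); return c
def ray(c,u,v):
    x=(u-c['cx'])/c['fx']; y=(v-c['cy'])/c['fy']; a,b=x,y
    for _ in range(20):
        s=1+c['k1']*(a*a+b*b); a,b=x/s,y/s
    return np.array([a,b,1.])
def plane(c,u,v,z):
    o=-c['R'].T@c['t']; d=c['R'].T@ray(c,u,v); return o+d*(z-o[2])/d[2]
def dep(c,u,v):
    return c['R'].T@(ray(c,u,v)*float(c['depth'][int(v),int(u)])-c['t'])
def save(c,n): cv2.imwrite('pics/'+n+'.png',cv2.cvtColor(c['image'],cv2.COLOR_RGB2BGR))
E
python3 - <<'E'
from h import *
for n in('scene','side'):
    c=cam(n); save(c,n+'0'); print(n,-c['R'].T@c['t'],c['R'][2],c['fx'],c['k1'])
print(arm.observe())
E
```

```text
scene [-0.16882257  0.76345044  0.90008941] [ 0.53167236 -0.57830413 -0.61878011] 556.2816798088863 0.028750281759871238
side [ 0.68925918 -1.01051456  0.76036761] [-0.09883175  0.83800081 -0.53664413] 531.4789085523844 -0.021284294224793346
{'t': 0.1, 'joint_positions': array([-1.19120129,  0.41185631, -0.01269491,  1.59691444,  0.00558626,
        1.13431604, -0.08217402]), 'joint_velocities': array([ 1.86156110e-03, -2.29095964e-03,  3.07399940e-03, -5.72800045e-04,
       -1.92984371e-03, -5.18049754e-04,  5.31039611e-05]), 'joint_efforts': array([ 2.56852029e-03, -6.01821756e+01,  6.84226379e-01, -3.00085258e+01,
        1.40173989e-02,  6.42555082e-03, -1.20810071e-05]), 'ee_pos': array([0.27046438, 0.56297233, 0.23053337]), 'ee_rot': array([-6.97438122e-01, -3.06296322e+00,  2.26286701e-03]), 'wrist_force': array([1.11933129, 0.09604712, 0.68936181]), 'ft_torque': array([-0.03247845,  0.0191416 ,  0.0049077 ]), 'finger_force': 0.0, 'width': 0.08539340299300627}
```

View pics/scene0.png

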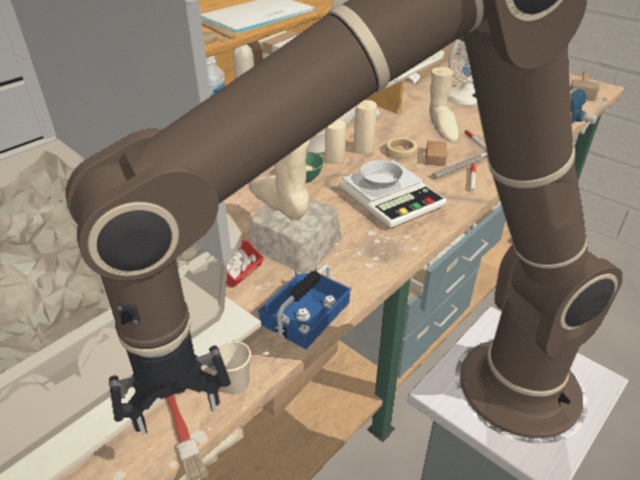

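View pics/side0.png

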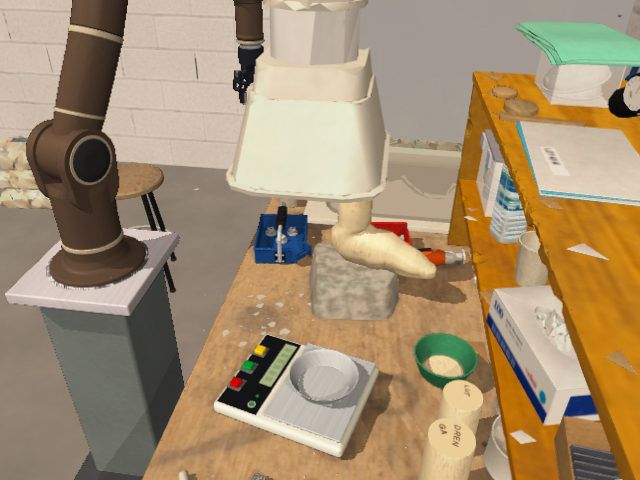

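The scene view shows the tote at about (305,305) with its black grip at (310,287). The scale is at (393,190), its keys near (425,203) and the dish at (380,174). In the side view the keys are yellow (262,351), green (248,366) and red (236,383), the dish is at (323,374) and the tote at (281,239).

Run:
```python
from h import *
for n,rk,rt in(('scene',(380,190,450,225),(250,260,360,350)),('side',(215,330,290,410),(250,205,312,268))):
    c=cam(n); im=c['image'].astype(int); hsv=cv2.cvtColor(c['image'],cv2.COLOR_RGB2HSV).astype(int)
    H,S,V=hsv[...,0],hsv[...,1],hsv[...,2]
    def reg(m,r):
        z=np.zeros_like(m); z[r[1]:r[3],r[0]:r[2]]=m[r[1]:r[3],r[0]:r[2]]; return z
    for k,m in(('yel',(H>20)&(H<35)&(S>160)&(V>150)),('grn',(H>45)&(H<80)&(S>140)&(V>80)),('red',((H<8)|(H>172))&(S>150)&(V>110))):
        v,u=np.nonzero(reg(m,rk)); 
        if len(u): print(n,k,len(u),u.mean(),v.mean(),plane(c,u.mean(),v.mean(),.040).round(4), dep(c,u.mean(),v.mean()).round(4))
    # blue tote: depth points
    b=reg((H>100)&(H<125)&(S>130),rt); v,u=np.nonzero(b)
    P=np.array([dep(c,a,d) for a,d in zip(u,v) if c['depth'][d,a]>0]); 
    top=P[(P[:,2]>.036)&(P[:,2]<.05)]
    print(n,'tote',len(P),P.min(0),P.max(0),'rim',len(top),cv2.minAreaRect(top[:,:2].astype(np.float32)))
    v,u=np.nonzero(reg((V<60),rt)); Q=np.array([dep(c,a,d) for a,d in zip(u,v) if c['depth'][d,a]>0]); Q=Q[(Q[:,2]>.075)&(Q[:,2]<.11)]
    print(n,'grip',len(Q),cv2.minAreaRect(Q[:,:2].astype(np.float32)),Q.mean(0))
    # dish rim: depth points at 72 mm
    vv,uu=np.mgrid[rk[1]-60:rk[3]+20,rk[0]-60:rk[2]+110]
    P=np.array([dep(c,a,d) for a,d in zip(uu.ravel(),vv.ravel()) if c['depth'][d,a]>0])
    r=P[(P[:,2]>.067)&(P[:,2]<.078)&(P[:,0]>.45)&(P[:,0]<.8)&(P[:,1]<-.2)]
    print(n,'dish',len(r),r.min(0),r.max(0),cv2.minEnclosingCircle(r[:,:2].astype(np.float32)))
    p=P[(P[:,2]>.035)&(P[:,2]<.055)&(P[:,1]<-.15)]
    print('pan',cv2.minAreaRect(p[:,:2].astype(np.float32)))
for n,r in(('scene',(250,255,370,350)),('side',(200,330,390,460)),('side',(240,190,330,275))):
    c=cam(n); f=c['image'][r[1]:r[3],r[0]:r[2]]; f=cv2.resize(f,None,fx=4,fy=4,interpolation=cv2.INTER_CUBIC); cv2.imwrite(f'pics/crop_{n}{r[0]}.png',f[...,::-1])
```

```text
scene yel 4 400.5 210.75 [ 0.4816 -0.2746  0.04  ] [ 0.4828 -0.2764  0.0385]
scene red 34 428.52941176470586 199.73529411764707 [ 0.4554 -0.3679  0.04  ] [ 0.4566 -0.3701  0.0383]
scene tote 2584 [ 0.36245542  0.0500524  -0.00214945] [0.51516937 0.23375878 0.07731675] rim 544 ((0.43710029125213623, 0.14224684238433838), (0.12918022274971008, 0.1722813844680786), 7.229376792907715)
scene grip 367 ((0.4372194707393646, 0.14350154995918274), (0.02396578900516033, 0.08514541387557983), 7.224787712097168) [0.43351069 0.14511917 0.09156971]
scene dish 184 [ 0.55386337 -0.5379974   0.06702803] [ 0.79940514 -0.29867277  0.07798049] ((0.67518150806427, -0.42473074793815613), 0.1523674577474594)
pan ((0.6576634645462036, -0.38374173641204834), (0.4034019112586975, 0.44939929246902466), 29.746370315551758)
side yel 82 259.4756097560976 349.5121951219512 [ 0.484  -0.2865  0.04  ] [ 0.484  -0.2863  0.0399]
side grn 100 249.14 371.03 [ 0.4782 -0.3434  0.04  ] [ 0.4762 -0.3372  0.0334]
side red 96 235.57291666666666 382.0729166666667 [ 0.4608 -0.3728  0.04  ] [ 0.4611 -0.3735  0.0408]
side tote 1788 [ 3.58183305e-01  4.30359970e-02 -2.24499017e-04] [0.52582826 0.23358519 0.09246734] rim 420 ((0.4489635229110718, 0.13430006802082062), (0.13818205893039703, 0.19157257676124573), 7.476171493530273)
side grip 189 ((0.44368359446525574, 0.13696295022964478), (0.022959981113672256, 0.09288622438907623), 6.89923095703125) [0.44546776 0.12932675 0.09399313]
side dish 565 [ 0.55589868 -0.42096547  0.06700738] [ 0.6767563  -0.29745151  0.07561831] ((0.6163378953933716, -0.3592710494995117), 0.06204449385404587)
pan ((0.571928858757019, -0.3542718291282654), (0.18883565068244934, 0.23021455109119415), 75.35511779785156)
```

View pics/crop_scene250.png

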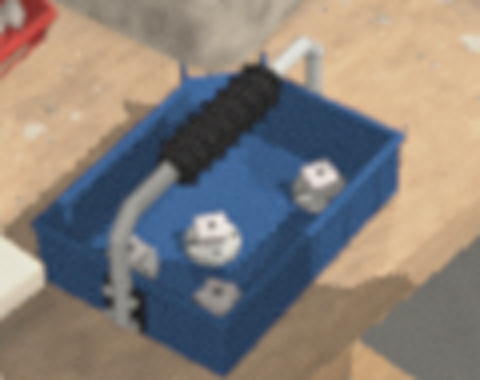

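The crop shows the grip at about (220,125). The near, left and right corners are sharp, at (225,370), (35,220) and (400,135). The far corner at (185,80) looks cut, so I'll check it in the side crop.

View pics/crop_side240.png

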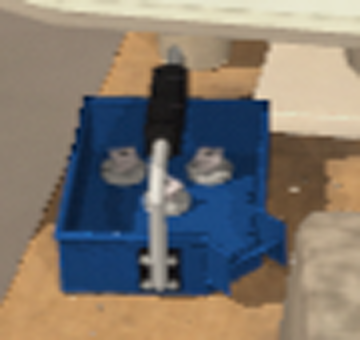

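View pics/crop_side200.png

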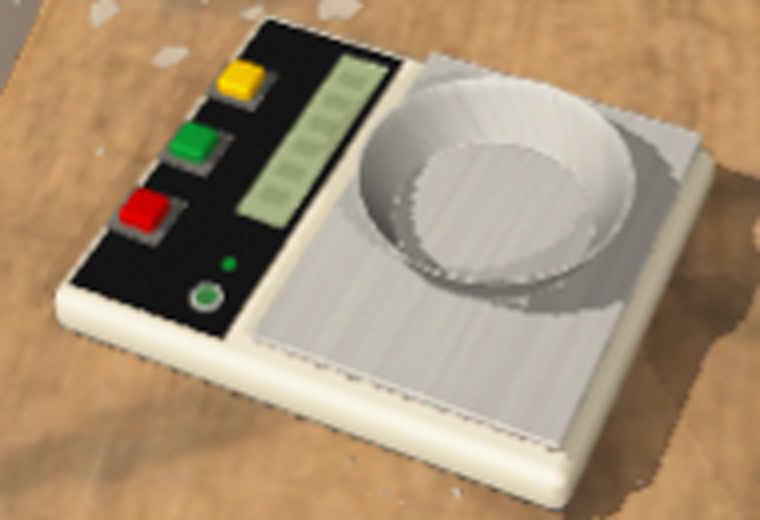

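The cut corner is on the world (+x, −y) side, so tote x points at about −83°, the grip is at about (0.440, 0.140) and the tote yaw is −82.8°. The dish circle has a 62 mm radius at (0.616, −0.359), which matches the given size. The keys are 89 mm apart from yellow to red, also a match. I'll move above the yellow key with the fingers shut, turning the tool to the tote's grasp yaw on the way.

```bash
python3 -m inch '[[[0,0.0084,-0.034,0.004,0,0,-2.3],[0,0.0084,-0.034,0.004,0,0,-2.3],[0,0.0084,-0.034,0,0,0,-2.3],[0,0.0084,-0.034,0,0,0,-2.3],[0,0.0084,-0.034,0,0,0,-2.3]]]'
python3 -m inch '[[[0,0.0084,-0.034,0,0,0,-2.3],[0,0.0084,-0.034,0,0,0,-2.3],[0,0.0084,-0.034,0,0,0,-2.3],[0,0.0084,-0.034,0,0,0,-2.3],[0,0.0084,-0.034,0,0,0,-2.3]]]'
python3 -m inch '[[[0,0.0084,-0.034,0,0,0,-2.3],[0,0.0084,-0.034,0,0,0,-2.3],[0,0.0084,-0.034,0,0,0,-2.3],[0,0.0084,-0.034,0,0,0,-2.3],[0,0.0084,-0.034,0,0,0,-2.3]]]'
python3 -m inch '[[[0,0.0084,-0.034,0,0,0,-2.3],[0,0.0084,-0.034,0,0,0,-2.3],[0,0.0084,-0.034,0,0,0,-2.3],[0,0.0084,-0.034,0,0,0,-2.3],[0,0.0084,-0.034,0,0,0,-2.3]]]'
```

```text
t: 0.77
ee_pos: [0.3128, 0.3917, 0.2394]
ee_rot: [1.004, 2.977, 0.001]
wrist_force: [1.2, -0.2, 0.7]
width: 0.0255
finger_force: 0.0
t: 1.18
ee_pos: [0.3547, 0.2217, 0.2395]
ee_rot: [1.297, 2.861, 0.001]
wrist_force: [1.2, -0.0, 0.2]
width: 0.0
finger_force: 0.0
t: 1.6
ee_pos: [0.3967, 0.0517, 0.2396]
ee_rot: [1.577, 2.717, 0.002]
wrist_force: [0.4, 0.5, -0.2]
width: -0.0
finger_force: 0.0
t: 2.02
ee_pos: [0.4388, -0.1184, 0.2397]
ee_rot: [1.841, 2.545, 0.002]
wrist_force: [0.7, 0.2, -0.2]
width: -0.0
finger_force: 0.0
```

```bash
python3 -m inch '[[[0,0.0084,-0.033,-0.016,0,0,-2.3],[0,0.0084,-0.033,-0.016,0,0,-2.3],[0,0.0084,-0.033,-0.016,0,0,-2.3],[0,0.0084,-0.033,-0.016,0,0,-2.3],[0,0.0084,-0.033,-0.016,0,0,-2]]]'
python3 - <<'E'
from h import *
c=cam('wrist'); save(c,'wrist0'); print(-c['R'].T@c['t'],c['R'][2])
hsv=cv2.cvtColor(c['image'],cv2.COLOR_RGB2HSV).astype(int); H,S,V=hsv[...,0],hsv[...,1],hsv[...,2]
for k,m in(('yel',(H>20)&(H<35)&(S>160)&(V>120)),('grn',(H>45)&(H<85)&(S>140)&(V>60)),('red',((H<8)|(H>172))&(S>150)&(V>90))):
    n,l,st,ce=cv2.connectedComponentsWithStats(m.astype(np.uint8))
    for i in range(1,n):
        if st[i,4]>200:
            u,v=ce[i]; print(k,st[i],ce[i].round(),plane(c,u,v,.040).round(4),dep(c,u,v).round(4))
E
```

```text
t: 2.43
ee_pos: [0.481, -0.2831, 0.1584]
ee_rot: [2.08, 2.354, 0.0]
wrist_force: [1.1, 0.8, 0.1]
width: -0.0001
finger_force: 0.0
[ 0.47112747 -0.21020915  0.30130512] [ 0.03519915 -0.28433519 -0.95807856]
grn [285 281  26  23 219] [297. 290.] [ 0.4681 -0.3239  0.04  ] [ 0.4681 -0.3231  0.0417]
red [264 330  16  21 207] [271. 340.] [ 0.4525 -0.3686  0.04  ] [ 0.4525 -0.3685  0.0401]
```

View pics/wrist0.png

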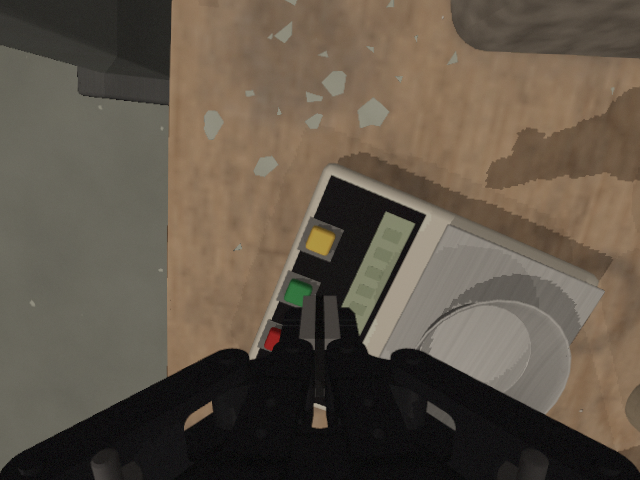

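The wrist view shows yellow at (321,240), green at (297,290) partly hidden by the fingertips, red at (271,340) mostly hidden, and the dish at about (500,370).

Run:
```python
from h import *
c=cam('wrist')
for u,v in((321,240),(298.5,291)): print(plane(c,u,v,.04),dep(c,u,v))
```

```text
[ 0.47984934 -0.28872533  0.04      ] [ 0.47984864 -0.28871955  0.04002048]
[ 0.46769781 -0.33012056  0.04      ] [ 0.46769605 -0.33018077  0.03986394]
```

Run:
```python
from h import *
c=cam('wrist'); print(arm.observe()['ee_pos'],-c['R'].T@c['t'],c['R'][2])
hsv=cv2.cvtColor(c['image'],cv2.COLOR_RGB2HSV).astype(int); H,S,V=hsv[...,0],hsv[...,1],hsv[...,2]
for k,m in(('yel',(H>15)&(H<35)&(S>140)&(V>120)),('grn',(H>45)&(H<85)&(S>140)&(V>60))):
    n,l,st,ce=cv2.connectedComponentsWithStats(m.astype(np.uint8))
    for i in range(1,n):
        if st[i,4]>200:
            x,y,w,h,a=st[i]; print(k,st[i],ce[i].round(),plane(c,*ce[i],.040).round(4),plane(c,x+w/2,y+h/2,.04).round(4))
```

```text
[ 0.47933236 -0.28424481  0.15766515] [ 0.47026113 -0.21337887  0.2993981 ] [ 0.02933012 -0.28739313 -0.95736353]
yel [310 223  29  28 547] [324. 237.] [ 0.4804 -0.2835  0.04  ] [ 0.4811 -0.2836  0.04  ]
grn [288 277  27  22 246] [301. 287.] [ 0.4681 -0.3241  0.04  ] [ 0.4687 -0.3249  0.04  ]
```

```bash
python3 -m inch '[[[0,0.001,0.001,-0.025,0,0,0],[0,0,0,-0.025,0,0,0],[0,0,0,-0.025,0,0,0],[0,0,0,-0.025,0,0,0],[0,0,0,0,0,0,0]]]'
python3 -m inch '[[[0,0,0,-0.006,0,0,0],[0,0,0,-0.006,0,0,0],[0,0,0,-0.004,0,0,0],[0,0,0,-0.003,0,0,0],[0,0,0,0,0,0,0]]]'
```

```text
t: 3.0
ee_pos: [0.4799, -0.2775, 0.0561]
ee_rot: [-2.072, -2.354, 0.001]
wrist_force: [-0.7, 0.7, -0.1]
width: -0.0002
finger_force: 0.0
t: 3.42
ee_pos: [0.4819, -0.2805, 0.0405]
ee_rot: [2.078, 2.355, 0.001]
wrist_force: [-0.7, 0.0, 0.5]
width: 0.0001
finger_force: 0.0
```

```bash
python3 -m inch '[[[0,0,0,-0.001,0,0,0],[0,0,0,-0.001,0,0,0],[0,0,0,0,0,0,0]]]'
python3 -m inch '[[[0,0,0,-0.001,0,0,0],[0,0,0,-0.001,0,0,0],[0,0,0,0,0,0,0]]]'
```

```text
t: 3.67
ee_pos: [0.4819, -0.2807, 0.0386]
ee_rot: [2.078, 2.355, 0.001]
wrist_force: [-0.1, 1.0, 2.7]
width: -0.0004
finger_force: 1.2
t: 3.92
ee_pos: [0.4819, -0.2807, 0.0364]
ee_rot: [2.078, 2.355, 0.0]
wrist_force: [0.4, 1.7, 4.2]
width: 0.0002
finger_force: 2.2
```

```bash
python3 -m inch '[[[0,0,0,-0.001,0,0,0],[0,0,0,0,0,0,0]]]'
python3 -m inch '[[[0,0,0,0.014,0,0,0],[0,0,0,0.012,0,0,0],[0,-0.0065,-0.0225,0,0,0,0],[0,-0.0065,-0.0225,0,0,0,0],[0,0,0,0,0,0,0]]]'
python3 -m inch '[[[0,0,0,-0.011,0,0,0],[0,0,0,-0.010,0,0,0],[0,0,0,0,0,0,0]]]'
python3 -m inch '[[[0,0,0,-0.002,0,0,0],[0,0,0,-0.002,0,0,0],[0,0,0,0,0,0,0],[0,0,0,0,0,0,0]]]'
```

```text
t: 4.08
ee_pos: [0.482, -0.2807, 0.036]
ee_rot: [2.078, 2.355, 0.001]
wrist_force: [-1.7, 2.2, 10.2]
width: -0.0002
finger_force: 5.3
t: 4.5
ee_pos: [0.4668, -0.3306, 0.0624]
ee_rot: [2.082, 2.349, -0.004]
wrist_force: [-0.7, -1.7, 0.4]
width: 0.0001
finger_force: 0.0
t: 4.75
ee_pos: [0.4683, -0.3242, 0.0381]
ee_rot: [-2.076, -2.355, 0.0]
wrist_force: [-0.1, 0.8, 2.9]
width: -0.0001
finger_force: 1.5
t: 5.08
ee_pos: [0.4684, -0.3244, 0.0362]
ee_rot: [-2.076, -2.355, -0.001]
wrist_force: [-2.0, 3.0, 5.3]
width: 0.0
finger_force: 2.4
```

```bash
python3 -m inch '[[[0,0,0,-0.001,0,0,0],[0,0,0,0,0,0,0]]]'
python3 -m inch '[[[0,0,0,0.03,0,0,0],[0.085,0,0,0.04,0,0,0],[0.085,0,0,0.04,0,0,0],[0.085,0,0,0.04,0,0,0],[0.085,-0.002,0.036,0.02,0,0,0]]]'
python3 -m inch '[[[0.085,-0.002,0.036,0,0,0,0],[0.085,-0.002,0.036,0,0,0,0],[0.085,-0.002,0.036,0,0,0,0],[0.085,-0.002,0.036,0,0,0,0],[0.085,-0.002,0.036,0,0,0,0]]]'
python3 -m inch '[[[0.085,-0.002,0.036,0,0,0,0],[0.085,-0.002,0.036,0,0,0,0],[0.085,-0.002,0.036,0,0,0,0],[0.085,-0.002,0.036,0,0,0,0],[0.085,-0.002,0.036,0,0,0,0]]]'
python3 -m inch '[[[0.085,-0.003,0.034,0,0,0,0],[0.085,-0.003,0.034,0,0,0,0],[0.085,0,0,0,0,0,0],[0.085,0,0,0,0,0,0]]]'
python3 - <<'E'
from h import *
c=cam('wrist'); save(c,'wrist1'); print(arm.observe()['ee_pos'])
hsv=cv2.cvtColor(c['image'],cv2.COLOR_RGB2HSV).astype(int); V=hsv[...,2]
v,u=np.nonzero((c['depth']>0)&(V<70)); Q=np.array([dep(c,a,d) for a,d in zip(u,v)])
k=(Q[:,2]>.085)&(Q[:,2]<.1)&(abs(Q[:,1]-.14)<.08)&(abs(Q[:,0]-.44)<.05)
Q=Q[k]; print(len(Q),Q.mean(0),cv2.minAreaRect(Q[:,:2].astype(np.float32)))
E
```

```text
t: 5.25
ee_pos: [0.4685, -0.3244, 0.036]
ee_rot: [-2.077, -2.355, -0.002]
wrist_force: [-4.1, 5.4, 11.9]
width: -0.0005
finger_force: 6.3
t: 5.67
ee_pos: [0.4671, -0.2964, 0.2104]
ee_rot: [2.081, 2.341, -0.002]
wrist_force: [1.8, -0.7, 1.8]
width: 0.048
finger_force: 0.0
t: 6.08
ee_pos: [0.4562, -0.1075, 0.2053]
ee_rot: [2.078, 2.356, 0.001]
wrist_force: [0.4, 0.8, 0.1]
width: 0.0851
finger_force: 0.0
t: 6.5
ee_pos: [0.446, 0.0725, 0.2055]
ee_rot: [-2.078, -2.356, -0.001]
wrist_force: [1.2, 0.8, -0.3]
width: 0.0852
finger_force: 0.0
t: 6.83
ee_pos: [0.44, 0.1405, 0.205]
ee_rot: [-2.073, -2.361, 0.0]
wrist_force: [0.2, -1.6, -0.0]
width: 0.0854
finger_force: 0.0
[0.44031515 0.13874578 0.20511762]
3673 [0.43876822 0.14289701 0.09454789] ((0.43908560276031494, 0.14027181267738342), (0.02314147911965847, 0.08836621791124344), 7.347937107086182)
```

View pics/wrist1.png

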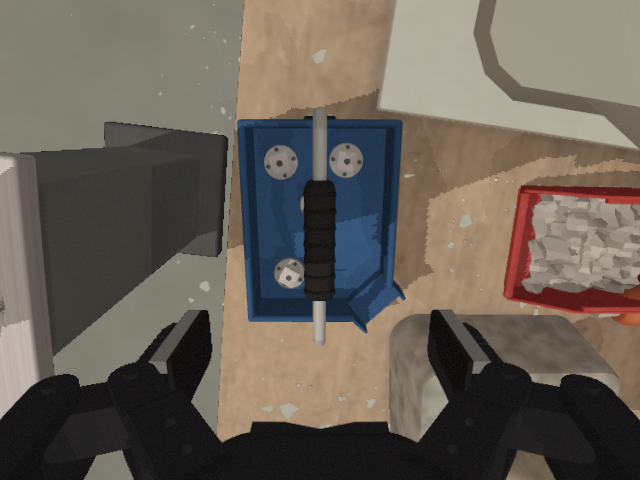

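The grip runs from (320,182) to (320,300) in the picture, between the open fingers, with the cut lip at (380,305) and four adapters in the tray. It measures 88×23 mm at (0.439, 0.140), top at 95 mm, as expected. I'll descend and grasp.

```bash
python3 -m inch '[[[0.085,-0.001,0.001,-0.03,0,0,0],[0.085,0,0,-0.03,0,0,0],[0.085,0,0,-0.03,0,0,0],[0.085,0,0,-0.03,0,0,0],[0.085,0,0,-0.02,0,0,0]]]'
python3 -m inch '[[[0.085,0,0,0,0,0,0],[0.04,0,0,0,0,0,0],[0,0,0,0,0,0,0],[0,0,0,0,0,0,0],[0,0,0,0,0,0,0]]]' 90
python3 -m inch '[[[0,0,0,0,0,0,0],[0,0,0,0,0,0,0],[0,0,0,0,0,0,0],[0,0,0,0,0,0,0]]]'
```

```text
t: 7.3
ee_pos: [0.4388, 0.1373, 0.0632]
ee_rot: [2.081, 2.353, -0.003]
wrist_force: [-1.0, -0.2, -0.3]
width: 0.0847
finger_force: 0.0
t: 7.72
ee_pos: [0.4406, 0.1396, 0.0667]
ee_rot: [2.079, 2.355, 0.004]
wrist_force: [-0.6, -0.9, 0.2]
width: 0.0385
finger_force: 0.0
t: 8.05
ee_pos: [0.4402, 0.1398, 0.0665]
ee_rot: [2.078, 2.356, 0.003]
wrist_force: [-2.6, -0.2, 10.2]
width: 0.0204
finger_force: 88.2
```

```bash
python3 -m inch '[[[0,0,0,0.006,0,0,0],[0,0,0,0.01,0,0,0],[0,0,0,0.016,0,0,0],[0,0,0,0.02,0,0,0],[0,0,0,0.02,0,0,0]]]'
python3 -m inch '[[[0,0,0,0.02,0,0,0],[0,-0.005,0,0.025,0,0,0],[0,-0.01,0,0.025,0,0,0],[0,-0.01,-0.01,0.025,0,0,0],[0,-0.005,-0.015,0.025,0,0,0]]]'
python3 -m inch '[[[0,0,-0.02,0.02,0,0,0],[0,0,-0.025,0.01,0,0,0],[0,0,-0.025,0,0,0,0],[0,0,-0.025,0,0,0,0],[0,0,-0.025,0,0,0,0]]]'
python3 - <<'E'
from h import *
c=cam('side'); save(c,'side1')
E
```

```text
t: 8.47
ee_pos: [0.4391, 0.1389, 0.1384]
ee_rot: [-2.079, -2.355, 0.002]
wrist_force: [-0.4, 0.1, -4.9]
width: 0.0207
finger_force: 88.5
t: 8.88
ee_pos: [0.408, 0.1145, 0.2587]
ee_rot: [-2.076, -2.357, 0.001]
wrist_force: [0.4, -0.3, -3.3]
width: 0.0207
finger_force: 88.6
t: 9.3
ee_pos: [0.4089, -0.0072, 0.2879]
ee_rot: [-2.079, -2.355, -0.001]
wrist_force: [0.1, -1.0, -4.4]
width: 0.0208
finger_force: 88.6
```

View pics/side1.png

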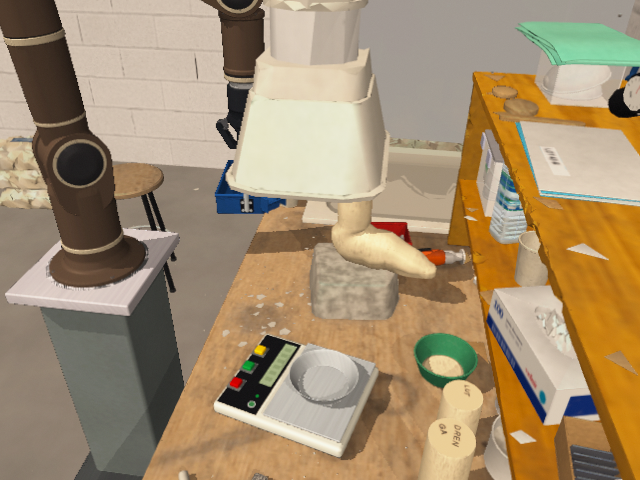

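The tote is lifted level at about (250,195). I'll check where the extraction hood sits before carrying on.

Run:
```python
from h import *
c=cam('side')
for p in((310,150),(235,180),(380,185),(310,190),(315,65),(275,40),(355,40),(315,8)): print(p,dep(c,*p).round(3))
```

```text
(310, 150) [ 0.593 -0.369  0.489]
(235, 180) [ 0.491 -0.376  0.441]
(380, 185) [ 0.689 -1.011  0.76 ]
(310, 190) [ 0.596 -0.391  0.442]
(315, 65) [ 0.591 -0.317  0.585]
(275, 40) [ 0.535 -0.298  0.609]
(355, 40) [ 0.638 -0.28   0.61 ]
(315, 8) [ 0.591 -0.326  0.655]
```

Run:
```python
from h import *
for n in('scene','side'):
    c=cam(n); save(c,n+'2')
    v,u=np.mgrid[0:480:3,0:640:3]; P=np.array([dep(c,a,d) for a,d in zip(u.ravel(),v.ravel()) if c['depth'][d,a]>0])
    k=(P[:,2]>.32)&(P[:,0]>.35)&(P[:,0]<.9)&(P[:,1]>-.7)&(P[:,1]<(-.1 if n=='scene' else .0)); Q=P[k]
    print(n,len(Q))
    for z in np.arange(.32,.95,.04):
        q=Q[(Q[:,2]>=z)&(Q[:,2]<z+.04)]
        if len(q): print(round(z,2),len(q),q.min(0).round(3),q.max(0).round(3))
    p=c['R']@np.array([.59,-.28,.5])+c['t']; print('proj',p[:2]/p[2]*c['fx']+[c['cx'],c['cy']],p[2])
```

```text
scene 621
0.4 89 [ 0.466 -0.408  0.429] [ 0.876 -0.104  0.44 ]
0.44 315 [ 0.472 -0.458  0.44 ] [ 0.899 -0.102  0.48 ]
0.48 166 [ 0.481 -0.358  0.48 ] [ 0.656 -0.128  0.52 ]
0.52 50 [ 0.491 -0.318  0.521] [ 0.649 -0.146  0.558]
0.56 1 [ 0.632 -0.172  0.565] [ 0.632 -0.172  0.565]
proj [380.8263193   24.71708352] 1.254444061760273
side 4475
0.32 16 [ 0.366 -0.026  0.336] [ 0.392 -0.003  0.359]
0.36 39 [ 0.352 -0.029  0.361] [ 0.401 -0.003  0.4  ]
0.4 269 [ 0.375 -0.695  0.4  ] [ 0.876 -0.017  0.44 ]
0.44 1735 [ 0.377 -0.7    0.44 ] [ 0.9   -0.009  0.48 ]
0.48 619 [ 0.379 -0.376  0.48 ] [ 0.679 -0.03   0.52 ]
0.52 610 [ 0.374 -0.358  0.52 ] [ 0.67  -0.004  0.56 ]
0.56 577 [ 0.377 -0.34   0.56 ] [ 0.658 -0.005  0.6  ]
0.6 402 [ 0.356 -0.321  0.6  ] [ 0.641 -0.043  0.64 ]
0.64 208 [ 0.52  -0.329  0.64 ] [ 0.649 -0.255  0.664]
proj [317.63969122 118.49231349] 0.7617065029636165
```

View pics/scene2.png

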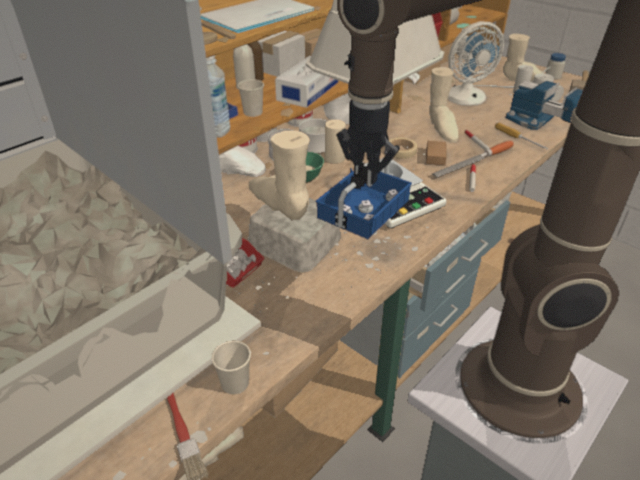

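The tote hangs level at (363,205), with the adapters on its floor around (365,205). The hood is a real obstacle: its bottom edge is at z≈0.43 and it covers about x 0.47–0.70, y −0.40 to −0.12, right over the dish. So the hand has to lean toward −y at the end, which means downhill toward −y and tote yaw about −135°. I'll step back, turn the tote, and log joints so I can fit the arm's kinematics for a clearance check.

```bash
cat > log.py <<'E'
import json; from h import *
s=arm.observe(); open('log.jsonl','a').write(json.dumps([s['joint_positions'].tolist(),s['ee_pos'].tolist(),s['ee_rot'].tolist()])+'\n'); print(s['joint_positions'].round(3))
E
python3 log.py
python3 -m inch '[[[0,-0.01,-0.005,0,0,0,-4],[0,-0.01,-0.005,0,0,0,-4],[0,-0.01,-0.005,0,0,0,-4],[0,-0.005,-0.005,0,0,0,-4],[0,0,0,0,0,0,-4]]]'; python3 log.py
python3 -m inch '[[[0,0,0,0,0,0,-4],[0,0,0,0,0,0,-4],[0,0,0,0,0,0,-4],[0,0,0,0,0,0,-4],[0,0,0,0,0,0,-4]]]'; python3 log.py
python3 -m inch '[[[0,0,0,0,0,0,-4],[0,0,0,0,0,0,-4],[0,0,0,0,0,0,-4],[0,0,0,0,0,0,0]]]'; python3 log.py
```

```text
[-0.786 -0.069  0.663  2.029  0.045  1.168 -0.019]
t: 9.92
ee_pos: [0.3733, -0.0257, 0.2873]
ee_rot: [-2.458, -1.955, 0.001]
wrist_force: [0.3, -0.6, -4.7]
width: 0.0205
finger_force: 88.7
[-0.738 -0.156  0.612  2.09   0.096  1.182 -0.396]
t: 10.33
ee_pos: [0.3743, -0.0248, 0.2873]
ee_rot: [-2.76, -1.5, 0.001]
wrist_force: [0.4, -0.7, -3.7]
width: 0.0206
finger_force: 88.7
[-0.694 -0.146  0.573  2.086  0.085  1.18  -0.735]
t: 10.67
ee_pos: [0.3744, -0.0248, 0.2873]
ee_rot: [-2.902, -1.203, 0.001]
wrist_force: [-0.6, -0.1, -4.2]
width: 0.0208
finger_force: 88.7
[-0.669 -0.142  0.551  2.085  0.08   1.179 -0.938]
```

```bash
cat > fk.py <<'E'
import json,itertools,numpy as np
from scipy.spatial.transform import Rotation as Rn
D=[json.loads(l) for l in open('log.jsonl')]+[[[-1.19120129,.41185631,-.01269491,1.59691444,.00558626,1.13431604,-.08217402],[.27046438,.56297233,.23053337],[-.697438122,-3.06296322,.0022]]]
def Rs(q,s):
    ax='zyzyzyz'; R=np.eye(3); out=[]
    for i in range(7):
        R=R@Rn.from_euler(ax[i],s[i]*q[i]).as_matrix(); out.append(R)
    return out
if __name__=='__main__':
    best=[]
    for s in itertools.product((1,-1),repeat=7):
        Rt=[(Rs(q,s)[-1]).T@Rn.from_rotvec(r).as_matrix() for q,p,r in D]
        m=Rn.from_matrix(Rt); mm=m.mean(); best.append((np.abs((mm.inv()*m).magnitude()).max(),s,mm.as_matrix().round(2).tolist()))
    best.sort(key=lambda b:b[0]); [print(b) for b in best[:4]]
E
python3 fk.py
```

```text
(np.float64(3.202715754211571e-05), (-1, 1, -1, 1, -1, 1, -1), [[0.0, -1.0, -0.0], [1.0, 0.0, 0.0], [-0.0, -0.0, 1.0]])
(np.float64(0.0022680994073887447), (-1, -1, -1, -1, -1, -1, -1), [[-0.0, -1.0, 0.0], [1.0, 0.0, 0.0], [-0.0, 0.0, 1.0]])
(np.float64(0.10902962110099017), (-1, -1, -1, -1, 1, -1, -1), [[0.04, -1.0, 0.06], [0.99, 0.05, 0.09], [-0.09, 0.06, 0.99]])
(np.float64(0.10968454458193971), (-1, 1, -1, 1, 1, 1, -1), [[0.04, -1.0, -0.06], [0.99, 0.05, -0.09], [0.09, -0.06, 0.99]])
```

```bash
for i in 1; do python3 -m inch '[[[0,0,0.005,0.005,2,0,0],[0,0,0.01,0.005,2,0,0],[0,0,0.01,0,2,0,0],[0,0,0.01,0,2,0,0],[0,0,0.01,0,2,0,0]]]' | head -3; python3 log.py; done
python3 -m inch '[[[0,0,0,0,2,0,0],[0,0,0,0,2,0,0],[0,0,0,0,2,0,0],[0,0,0,0,2,0,0],[0,0,0,0,2,0,0]]]' | head -3; python3 log.py
python3 -m inch '[[[0,0,0,0,2,0,0],[0,0,0,0,2,0,0],[0,0,0,0,2,0,0],[0,0,0,0,2,0,0],[0,0,0,0,0,0,0]]]' ; python3 log.py
python3 - <<'E'
from fk import *
s=(-1,1,-1,1,-1,1,-1)
A=[];b=[]
for q,p,r in D:
    R=[np.eye(3)]+Rs(q,s); A.append(np.hstack(R)); b.append(p)
A=np.vstack(A);b=np.hstack(b); x,_,rk,sv=np.linalg.lstsq(A,b,rcond=1e-3); print(rk,x.reshape(-1,3).round(3),np.abs(A@x-b).max(),sv.round(3))
E
```

```text
t: 11.08
ee_pos: [0.3744, 0.0203, 0.2975]
ee_rot: [-2.747, -1.148, -0.101]
[-0.686 -0.153  0.602  2.077 -0.096  1.177 -0.832]
t: 11.5
ee_pos: [0.3745, 0.0198, 0.2974]
ee_rot: [-2.594, -1.085, -0.191]
[-0.667 -0.131  0.749  2.089 -0.281  1.19  -0.593]
t: 11.92
ee_pos: [0.3744, 0.0189, 0.2969]
ee_rot: [-2.472, -1.03, -0.256]
wrist_force: [1.2, -0.6, -4.2]
width: 0.0205
finger_force: 89.2
[-0.646 -0.076  0.877  2.099 -0.443  1.241 -0.378]
15 [[-0.05   0.041  0.139]
 [ 0.061 -0.051  0.139]
 [-0.06  -0.051  0.245]
 [ 0.082 -0.001  0.245]
 [-0.016 -0.001  0.132]
 [ 0.015 -0.004  0.132]
 [-0.095 -0.004  0.188]
 [ 0.008  0.002  0.188]] 0.0007350567285833338 [7.956e+00 7.822e+00 7.814e+00 1.570e+00 1.462e+00 7.300e-01 6.700e-01
 6.260e-01 5.240e-01 4.400e-01 1.380e-01 4.200e-02 3.000e-02 3.000e-02
 1.300e-02 8.000e-03 4.000e-03 0.000e+00 0.000e+00 0.000e+00 0.000e+00
 0.000e+00 0.000e+00 0.000e+00]
```

```bash
python3 -m inch '[[[0,0,0,0,2,0,0],[0,0,0,0,2,0,0],[0,0,0,0,2,0,0],[0,0,0,0,2,0,0],[0,0,0,0,0,0,0]]]' ; python3 log.py
cat > st.py <<'E'
from h import *
from fk import Rs,D,Rn
s=(-1,1,-1,1,-1,1,-1)
A=np.vstack([np.hstack([np.eye(3)]+Rs(q,s)) for q,p,r in D]); b=np.hstack([p for q,p,r in D])
X=np.linalg.lstsq(A,b,rcond=1e-3)[0].reshape(-1,3)
o=arm.observe(); R=Rn.from_rotvec(o['ee_rot']).as_matrix(); T=np.c_[-R[:,0],R[:,1],-R[:,2]]; g=o['ee_pos']-.019*R[:,2]
org=g-.084*T[:,2]; up=T[:,2]
lip=g+T@[.0807,.0582,-.053]; dish=np.array([.616,-.3595,.072])
print('tilt',np.degrees(np.arccos(up[2])).round(1),'downhill',np.degrees(np.arctan2(up[1],up[0])).round(1),'in tote',np.degrees(np.arctan2(T[2,1],T[2,0])).round(1)+180)
print('grip',g.round(3),'lip',lip.round(4),'lip-dish',(lip-dish).round(4))
C=[np.array([sx*.085,sy*.0625,z])for sx in(1,-1)for sy in(1,-1)for z in(0,.042)]
W=np.array([org+T@c for c in C]); print('tote box',W.min(0).round(3),W.max(0).round(3))
F=[np.eye(3)]+Rs(o['joint_positions'],s); pts=np.cumsum([F[i]@X[i] for i in range(8)],0)
print('chain',pts.round(3).tolist()); print('q',o['joint_positions'].round(2))
def adapters(n):
    c=cam(n); v,u=np.nonzero(c['depth']>0)
    hsv=cv2.cvtColor(c['image'],cv2.COLOR_RGB2HSV); k=hsv[v,u,1]<70; u,v=u[k],v[k]
    m=c['depth'][v,u]; xy=cv2.undistortPoints(np.c_[u,v].astype(float)[:,None],np.array([[c['fx'],0,c['cx']],[0,c['fy'],c['cy']],[0,0,1.]]),np.array([c['k1'],0,0,0.]))[:,0]
    P=(np.c_[xy,np.ones(len(xy))]*m[:,None]-c['t'])@c['R']
    L=(P-org)@T; k=(abs(L[:,0])<.08)&(abs(L[:,1])<.058)&(L[:,2]>.006)&(L[:,2]<.028)
    img=np.zeros((130,180),np.uint8); q=L[k]; img[((q[:,1]+.065)*1000).astype(int),((q[:,0]+.09)*1000).astype(int)]=1
    img=cv2.morphologyEx(img,cv2.MORPH_CLOSE,np.ones((5,5),np.uint8)); N,l,stt,ce=cv2.connectedComponentsWithStats(img)
    for i in range(1,N):
        if stt[i,4]>60: xy=ce[i]/1000-[.09,.065]; print(n,'adapter?',xy.round(3),stt[i,2:],'dist',np.hypot(*(xy-[.066,.0435])).round(3))
E
python3 -c "
from st import *
adapters('wrist');adapters('scene')"
```

```text
t: 12.33
ee_pos: [0.3744, 0.0192, 0.2967]
ee_rot: [-2.348, -0.977, -0.315]
wrist_force: [-0.4, -1.1, -5.6]
width: 0.0207
finger_force: 89.3
[-0.592  0.028  0.986  2.107 -0.613  1.344 -0.143]
tilt 35.9 downhill -89.9 in tote 45.0
grip [0.374 0.008 0.312] lip [ 0.3587 -0.0404  0.2115] lip-dish [-0.2573  0.3191  0.1395]
tote box [ 0.27  -0.052  0.183] [0.479 0.142 0.339]
chain [[-0.066, -0.026, 0.144], [0.047, 0.006, 0.289], [0.062, -0.029, 0.542], [0.09, -0.044, 0.794], [0.216, -0.109, 0.691], [0.352, -0.172, 0.604], [0.389, -0.087, 0.442], [0.374, 0.019, 0.297]]
q [-0.59  0.03  0.99  2.11 -0.61  1.34 -0.14]
wrist adapter? [0.005 0.039] [ 40  40 935] dist 0.062
wrist adapter? [0.04  0.047] [ 28  22 279] dist 0.027
```

The kinematic fit is good to under 1 mm, and at 36° tilt the adapters have slid into the corner. To keep the hand and forearm clear of the hood I'll turn downhill to −110°, raise the tilt to 39°, and carry along x≈0.37.

```bash
python3 -m inch '[[[0,0,-0.01,0,0,0,-4],[0,0,-0.015,0,0,0,-4],[0,0,-0.02,0,0,0,-4],[0,0,-0.02,0,0,0,-4],[0,0,-0.02,0,0,0,-4]]]'; python3 log.py
python3 -m inch '[[[0,0,-0.022,0,1.4,-0.5,0],[0,0,-0.022,0,1.4,-0.5,0],[0,0,-0.022,0,0,0,0],[0,0,-0.022,0,0,0,0],[0,0,-0.022,0,0,0,0]]]'; python3 log.py
python3 -c "
from st import *
adapters('wrist')"
```

```text
t: 12.85
ee_pos: [0.3746, -0.0661, 0.2976]
ee_rot: [-2.515, -0.559, -0.452]
wrist_force: [0.6, -1.3, -3.2]
width: 0.0206
finger_force: 89.3
[-0.491 -0.065  1.073  2.146 -0.587  1.244 -0.301]
t: 13.27
ee_pos: [0.3748, -0.1761, 0.2968]
ee_rot: [-2.466, -0.552, -0.477]
wrist_force: [-0.4, -0.1, -4.4]
width: 0.0209
finger_force: 89.9
[-0.128  0.331  1.173  1.985 -0.774  1.598  0.183]
tilt 38.9 downhill -109.7 in tote 45.0
grip [ 0.371 -0.187  0.312] lip [ 0.3412 -0.2226  0.2087] lip-dish [-0.2748  0.1369  0.1367]
tote box [ 0.277 -0.234  0.181] [ 0.491 -0.067  0.344]
chain [[0.0, -0.0, 0.142], [0.002, -0.014, 0.284], [0.09, -0.018, 0.536], [0.168, -0.011, 0.791], [0.231, -0.2, 0.682], [0.301, -0.383, 0.57], [0.338, -0.28, 0.433], [0.375, -0.176, 0.297]]
q [-0.13  0.33  1.17  1.99 -0.77  1.6   0.18]
wrist adapter? [0.022 0.043] [  57   40 1011] dist 0.044
```

```bash
python3 -m inch '[[[0,0,-0.025,0,0,0,0],[0,0,-0.025,0,0,0,0],[0,0.005,-0.025,0,0,0,0],[0,0.01,-0.025,0,0,0,0],[0,0.015,-0.02,0,0,0,0]]]'; python3 log.py
python3 -c "
from st import *"
python3 -m inch '[[[0,0.02,-0.015,-0.005,0,0,0],[0,0.02,-0.012,-0.01,0,0,0],[0,0.02,0,-0.01,0,0,0],[0,0.02,0,-0.01,0,0,0],[0,0.02,0,-0.005,0,0,0]]]'; python3 log.py
python3 -c "
from st import *"
```

```text
t: 13.73
ee_pos: [0.4047, -0.297, 0.2971]
ee_rot: [-2.467, -0.549, -0.479]
wrist_force: [0.0, -0.1, -4.1]
width: 0.0207
finger_force: 90.4
[ 0.201  0.565  1.055  1.715 -0.852  1.777  0.299]
tilt 38.9 downhill -109.9 in tote 45.0
grip [ 0.401 -0.308  0.312] lip [ 0.3709 -0.3435  0.209 ] lip-dish [-0.2451  0.016   0.137 ]
tote box [ 0.307 -0.354  0.181] [ 0.521 -0.188  0.345]
chain [[0.0, -0.0, 0.142], [-0.003, -0.014, 0.284], [0.134, -0.057, 0.509], [0.267, -0.089, 0.739], [0.294, -0.298, 0.657], [0.33, -0.504, 0.57], [0.367, -0.4, 0.434], [0.405, -0.297, 0.297]]
q [ 0.2   0.57  1.05  1.71 -0.85  1.78  0.3 ]
t: 14.15
ee_pos: [0.5064, -0.3213, 0.2557]
ee_rot: [-2.465, -0.55, -0.478]
wrist_force: [-0.3, 0.8, -4.9]
width: 0.0203
finger_force: 90.4
[ 0.254  0.716  0.93   1.543 -0.984  1.758  0.202]
tilt 39.0 downhill -109.8 in tote 45.099999999999994
grip [ 0.502 -0.333  0.27 ] lip [ 0.4727 -0.3676  0.1675] lip-dish [-0.1433 -0.0081  0.0955]
tote box [ 0.409 -0.379  0.14 ] [ 0.623 -0.212  0.303]
chain [[0.0, -0.0, 0.142], [-0.004, -0.014, 0.284], [0.162, -0.072, 0.485], [0.325, -0.12, 0.692], [0.375, -0.327, 0.612], [0.432, -0.529, 0.528], [0.469, -0.425, 0.392], [0.506, -0.321, 0.256]]
q [ 0.25  0.72  0.93  1.54 -0.98  1.76  0.2 ]
```

```bash
cat > cl.py <<'E'
from h import *
from scipy.spatial import cKDTree
def cloud(n):
    c=cam(n); v,u=np.nonzero(c['depth']>0); m=c['depth'][v,u]
    xy=cv2.undistortPoints(np.c_[u,v].astype(float)[:,None],np.array([[c['fx'],0,c['cx']],[0,c['fy'],c['cy']],[0,0,1.]]),np.array([c['k1'],0,0,0.]))[:,0]
    P=(np.c_[xy,np.ones(len(xy))]*m[:,None]-c['t'])@c['R']; hsv=cv2.cvtColor(c['image'],cv2.COLOR_RGB2HSV)[v,u].astype(int); return P,hsv,u,v
H=[];A=[]
for n in('scene','side'):
    P,h,u,v=cloud(n)
    k=(P[:,2]>.41)&(P[:,0]>.42)&(P[:,0]<.75)&(P[:,1]>-.45)&(P[:,1]<-.08)&(h[:,1]<70)&(h[:,2]>110); H.append(P[k])
    k=(P[:,2]>.3)&(P[:,0]>.0)&(P[:,0]<.75)&(P[:,1]>-.75)&(P[:,1]<.1)&((h[:,2]<100)); A.append(P[k]); print(n,len(H[-1]),len(A[-1]))
H=np.vstack(H);A=np.vstack(A)
if __name__=='__main__':
  for z in np.arange(.41,.68,.03):
    q=H[(H[:,2]>=z)&(H[:,2]<z+.03)]
    if len(q)>5: print('hood',z.round(2),len(q),np.percentile(q,1,0).round(3),np.percentile(q,99,0).round(3))
  d,i=cKDTree(H).query(A); j=np.argsort(d)[:2000:200]; print(np.c_[d[j],A[j],H[i[j]]].round(3))
E
python3 cl.py
```

```text
scene 9244 16609
side 25324 16816
hood 0.41 2664 [ 0.467 -0.401  0.428] [ 0.694 -0.106  0.44 ]
hood 0.44 5956 [ 0.474 -0.392  0.44 ] [ 0.686 -0.114  0.47 ]
hood 0.47 5713 [ 0.48  -0.379  0.47 ] [ 0.68  -0.127  0.5  ]
hood 0.5 5402 [ 0.487 -0.365  0.5  ] [ 0.673 -0.14   0.53 ]
hood 0.53 5169 [ 0.494 -0.352  0.53 ] [ 0.666 -0.153  0.56 ]
hood 0.56 4340 [ 0.504 -0.339  0.56 ] [ 0.656 -0.168  0.589]
hood 0.59 2099 [ 0.526 -0.319  0.59 ] [ 0.641 -0.274  0.62 ]
hood 0.62 2167 [ 0.527 -0.32   0.62 ] [ 0.641 -0.273  0.649]
hood 0.65 1058 [ 0.523 -0.328  0.651] [ 0.648 -0.267  0.663]
[[ 0.001  0.463 -0.441  0.56   0.463 -0.44   0.561]
 [ 0.01   0.46  -0.393  0.404  0.462 -0.4    0.411]
 [ 0.016  0.456 -0.431  0.576  0.462 -0.441  0.566]
 [ 0.02   0.447 -0.391  0.4    0.461 -0.401  0.411]
 [ 0.023  0.468 -0.465  0.555  0.466 -0.442  0.553]
 [ 0.026  0.451 -0.386  0.392  0.462 -0.4    0.411]
 [ 0.029  0.506 -0.453  0.42   0.508 -0.423  0.422]
 [ 0.032  0.446 -0.44   0.594  0.462 -0.441  0.566]
 [ 0.035  0.505 -0.457  0.43   0.508 -0.423  0.422]
 [ 0.038  0.503 -0.439  0.388  0.508 -0.423  0.422]]
```

The hood is a frustum with its bottom at z 0.43, spanning x 0.467–0.694 and y −0.40 to −0.106. I'll lower here first, which widens the hand's gap to the hood edge, then plan the outward move with the fitted model.

```bash
python3 -m inch '[[[0,0,-0.003,-0.01,0,0,0],[0,0,-0.003,-0.015,0,0,0],[0,0,-0.003,-0.015,0,0,0],[0,0,0,-0.014,0,0,0],[0,0,0,0,0,0,0]]]'; python3 log.py
cat > sim.py <<'E'
from st import *
from scipy.optimize import minimize
lo=np.array([-2.95,-.29,-1.47,.14,-1.03,.13,-2.86]); hi=np.array([2.95,1.99,1.44,2.54,4.17,1.85,2.86])
def fk(q):
    F=[np.eye(3)]+Rs(q,s); p=np.cumsum([F[i]@X[i] for i in range(8)],0); return p,F[-1]
M=fk(o['joint_positions'])[1].T@R
# hood sample
def hood():
    P=[]
    for z in np.arange(.43,.7,.01):
        a=min((z-.43)/.155,1); x0,x1,y0,y1=.467+.045*a,.694-.04*a,-.401+.07*a,-.106-.07*a
        for t in np.linspace(0,1,30): P+= [(x0+(x1-x0)*t,y0,z),(x0+(x1-x0)*t,y1,z),(x0,y0+(y1-y0)*t,z)]
    return np.array(P)
HP=hood()
def clear(q):
    p=fk(q)[0]; out=[]
    for a,b in((2,3),(3,5),(5,6),(6,7)):
        a,b=p[a],p[b]; d=b-a; t=np.clip((HP-a)@d/(d@d),0,1); D_=np.linalg.norm(a+t[:,None]*d-HP,axis=1); out.append(D_.min().round(3))
    return out
def err(q,pt,Rt):
    p,F=fk(q); return np.r_[pt-p[7],(Rn.from_matrix(Rt@(F@M).T)).as_rotvec()]
def step(q,pt,Rt):
    for _ in range(8):
        e=err(q,pt,Rt); J=np.array([(err(q,pt,Rt)-err(q+1e-5*np.eye(7)[i],pt,Rt))/1e-5 for i in range(7)]).T
        q=np.clip(q+J.T@np.linalg.solve(J@J.T+1e-6*np.eye(6),e),lo,hi)
    return q
E
python3 - <<'E'
from sim import *
q=o['joint_positions'].copy(); print('clear now',clear(q))
p0=o['ee_pos']; tgt=p0+np.r_[(np.array([.613,-.372])-lip[:2]),.112-lip[2]]
for phi in(0,-10,15,30):
    q=o['joint_positions'].copy()
    for k in range(1,11):
        Rt=Rn.from_euler('z',phi*k/10,degrees=True).as_matrix()@R
        l=(lip-p0); pt=p0+(tgt-p0)*k/10 + (l-Rn.from_euler('z',phi*k/10,degrees=True).as_matrix()@l)
        q=step(q,pt,Rt)
        if k%3==1: print(phi,k,q.round(2),clear(q),np.abs(err(q,pt,Rt)).max().round(4))
E
```

```text
t: 14.67
ee_pos: [0.5034, -0.3309, 0.1995]
ee_rot: [-2.464, -0.545, -0.477]
wrist_force: [-0.8, 1.2, -4.8]
width: 0.0207
finger_force: 90.4
[ 0.302  0.771  0.868  1.575 -0.997  1.687  0.261]
tilt 39.0 downhill -109.7 in tote 45.30000000000001
grip [ 0.499 -0.342  0.214] lip [ 0.4694 -0.3769  0.1113] lip-dish [-0.1466 -0.0174  0.0393]
tote box [ 0.406 -0.388  0.083] [ 0.619 -0.222  0.247]
chain [[0.0, -0.0, 0.142], [-0.004, -0.014, 0.284], [0.169, -0.083, 0.475], [0.339, -0.143, 0.672], [0.381, -0.343, 0.574], [0.429, -0.539, 0.472], [0.466, -0.435, 0.336], [0.503, -0.331, 0.199]]
q [ 0.3   0.77  0.87  1.57 -1.    1.69  0.26]
clear now [np.float64(0.176), np.float64(0.103), np.float64(0.085), np.float64(0.1)]
0 1 [ 0.3   0.78  0.86  1.55 -1.01  1.69  0.24] [np.float64(0.171), np.float64(0.093), np.float64(0.084), np.float64(0.1)] 0.0
0 4 [ 0.3   0.81  0.82  1.47 -1.03  1.68  0.16] [np.float64(0.161), np.float64(0.067), np.float64(0.083), np.float64(0.1)] 0.0045
0 7 [ 0.32  0.83  0.73  1.38 -1.03  1.66  0.07] [np.float64(0.157), np.float64(0.047), np.float64(0.081), np.float64(0.099)] 
[... 1005 characters left out ...]
0.022), np.float64(0.082), np.float64(0.099)] 0.0
15 10 [ 0.3   0.95  0.77  1.15 -1.02  1.83  0.16] [np.float64(0.113), np.float64(0.002), np.float64(0.08), np.float64(0.098)] 0.0
30 1 [ 0.3   0.79  0.85  1.53 -0.99  1.71  0.27] [np.float64(0.169), np.float64(0.088), np.float64(0.084), np.float64(0.1)] 0.0
30 4 [ 0.3   0.85  0.81  1.38 -0.96  1.77  0.29] [np.float64(0.146), np.float64(0.046), np.float64(0.083), np.float64(0.099)] 0.0
30 7 [ 0.3   0.91  0.77  1.22 -0.93  1.85  0.31] [np.float64(0.124), np.float64(0.007), np.float64(0.081), np.float64(0.098)] 0.0
30 10 [ 0.37  0.96  0.59  1.03 -0.82  1.85  0.27] [np.float64(0.119), np.float64(0.002), np.float64(0.08), np.float64(0.101)] 0.0289
```

```bash
cat > scan.py <<'E'
from sim import *
p0=o['ee_pos']; l=R.T@(lip-p0)
def run(phi,tilt,L,nul=False,n=12):
    q=o['joint_positions'].copy(); worst=9
    for k in range(1,n+1):
        a=np.radians(-109.7); ax=np.array([-np.sin(a),np.cos(a),0])
        Rt=Rn.from_euler('z',phi*k/n,degrees=True).as_matrix()@Rn.from_rotvec(ax*np.radians(tilt)*k/n).as_matrix()@R
        pt=lip+(L-lip)*k/n-Rt@l; q=step(q,pt,Rt); c=clear(q); worst=min(worst,min(c[1],c[2]))
    return q,c,worst,np.abs(err(q,pt,Rt)).max()
if __name__=='__main__':
  for phi in(-20,-35,-50,-65):
    for tilt in(0,-10):
      q,c,w,e=run(phi,tilt,np.array([.602,-.374,.105])); print(phi,tilt,q.round(2),[float(x) for x in c],float(w),e.round(4))
E
python3 scan.py | tail -8
```

```text
-20 0 [ 0.42  0.72  0.5   1.47 -1.03  1.35 -0.23] [0.209, 0.066, 0.076, 0.105] 0.066 0.0049
-20 -10 [ 0.19  0.76  0.75  1.47 -1.03  1.35 -0.28] [0.179, 0.01, 0.033, 0.095] 0.01 0.0015
-35 0 [ 0.48  0.63  0.37  1.59 -1.03  1.1  -0.4 ] [0.255, 0.073, 0.06, 0.103] 0.06 0.0069
-35 -10 [ 0.2   0.69  0.69  1.54 -1.03  1.17 -0.5 ] [0.204, 0.02, 0.025, 0.095] 0.02 0.0016
-50 0 [ 0.54  0.55  0.23  1.7  -1.03  0.85 -0.59] [0.299, 0.059, 0.035, 0.102] 0.035 0.0077
-50 -10 [ 0.19  0.64  0.65  1.62 -1.03  0.99 -0.71] [0.228, 0.018, 0.012, 0.095] 0.012 0.0007
-65 0 [ 0.58  0.48  0.12  1.79 -1.03  0.59 -0.79] [0.333, 0.04, 0.002, 0.101] 0.002 0.006
-65 -10 [ 0.15  0.6   0.66  1.68 -1.02  0.83 -0.94] [0.247, 0.009, 0.001, 0.095] 0.001 0.0
```

```bash
python3 - <<'E' | tail -12
from sim import *
import cl
p=fk(o['joint_positions'])[0]; P=np.vstack([cl.H,cl.A])
a,b=p[3],p[5]
for a,b,nm in((p[3],p[5],'fore'),(p[5],p[6],'off'),(p[6],p[7],'hand')):
    d=b-a; t=(P-a)@d/(d@d); r=np.linalg.norm(P-a-t[:,None]*d,axis=1)
    for t0 in np.arange(0,1,.2):
        k=(t>t0)&(t<t0+.2)&(r<.13); 
        if k.sum()>20: print(nm,t0.round(1),k.sum(),np.percentile(r[k],[5,50,95]).round(3))
tt=fk(o['joint_positions'])[1]@M
print('wrist dir',(p[6]-p[5]).round(3),(-R[:,2]).round(3))
E
for t in 3; do python3 - <<'E' | tail -6
from scan import *
for phi in(-20,-28):
  for tilt in(0,3,5):
    q,c,w,e=run(phi,tilt,np.array([.602,-.374,.105])); print(phi,tilt,q.round(2),[float(x) for x in c],float(w),e.round(4))
E
done
```

```text
fore 0.4 1973 [0.043 0.046 0.129]
fore 0.6 2467 [0.045 0.047 0.129]
fore 0.8 3737 [0.036 0.054 0.108]
off 0.0 1771 [0.043 0.061 0.121]
off 0.2 1189 [0.031 0.04  0.066]
off 0.4 1108 [0.037 0.04  0.047]
off 0.6 1654 [0.037 0.042 0.128]
off 0.8 458 [0.036 0.041 0.126]
hand 0.0 1143 [0.033 0.038 0.041]
hand 0.2 312 [0.031 0.039 0.043]
hand 0.4 26 [0.043 0.064 0.069]
wrist dir [ 0.037  0.104 -0.136] [-0.213 -0.593  0.777]
-20 0 [ 0.42  0.72  0.5   1.47 -1.03  1.34 -0.23] [0.209, 0.066, 0.075, 0.105] 0.066 0.0049
-20 3 [ 0.49  0.72  0.42  1.47 -1.03  1.35 -0.21] [0.223, 0.082, 0.088, 0.11] 0.082 0.0061
-20 5 [ 0.54  0.72  0.37  1.46 -1.03  1.35 -0.2 ] [0.232, 0.091, 0.096, 0.115] 0.084 0.0068
-28 0 [ 0.45  0.67  0.43  1.53 -1.03  1.22 -0.32] [0.234, 0.072, 0.068, 0.104] 0.068 0.0061
-28 3 [ 0.53  0.66  0.34  1.54 -1.03  1.21 -0.3 ] [0.25, 0.087, 0.08, 0.109] 0.08 0.0076
-28 5 [ 0.59  0.66  0.28  1.54 -1.03  1.21 -0.28] [0.261, 0.095, 0.088, 0.113] 0.084 0.0085
```

```bash
python3 -m inch '[[[0,0,-0.004,0,0.5,-0.17,-4.4],[0,0,-0.003,0,0.5,-0.17,-4.4],[0,0,-0.003,0,0,0,-4.4],[0,0.005,-0.003,0,0,0,-4.4],[0,0.005,0,0,0,0,-4.4]]]'; python3 log.py
python3 -c "
from sim import *
print(clear(o['joint_positions']))"
python3 -m inch '[[[0,0.012,0,0,0,0,0],[0,0.012,0,0,0,0,0],[0,0.012,0,0,0,0,0],[0,0.012,0,0,0,0,0],[0,0,0,0,0,0,0]]]'; python3 log.py
python3 -c "
from sim import *
print(clear(o['joint_positions']))"
```

```text
t: 15.18
ee_pos: [0.5141, -0.3461, 0.204]
ee_rot: [-2.562, -0.062, -0.643]
wrist_force: [-0.9, -0.7, -5.6]
width: 0.0206
finger_force: 90.4
[ 0.446  0.59   0.626  1.73  -1.024  1.377 -0.036]
tilt 40.0 downhill -132.2 in tote 45.0
grip [ 0.506 -0.355  0.219] lip [ 0.4664 -0.375   0.1148] lip-dish [-0.1496 -0.0155  0.0428]
tote box [ 0.439 -0.396  0.087] [ 0.628 -0.254  0.253]
chain [[-0.0, -0.0, 0.142], [-0.006, -0.013, 0.284], [0.121, -0.09, 0.506], [0.248, -0.159, 0.731], [0.302, -0.338, 0.603], [0.363, -0.513, 0.473], [0.438, -0.429, 0.338], [0.514, -0.346, 0.204]]
q [ 0.45  0.59  0.63  1.73 -1.02  1.38 -0.04]
[np.float64(0.268), np.float64(0.154), np.float64(0.09), np.float64(0.1)]
t: 15.6
ee_pos: [0.5663, -0.343, 0.203]
ee_rot: [-2.558, -0.076, -0.64]
wrist_force: [0.7, 2.0, -3.3]
width: 0.0206
finger_force: 90.4
[ 0.454  0.622  0.54   1.643 -1.025  1.348 -0.12 ]
tilt 40.1 downhill -131.6 in tote 45.0
grip [ 0.558 -0.352  0.218] lip [ 0.5191 -0.3723  0.1138] lip-dish [-0.0969 -0.0128  0.0418]
tote box [ 0.49  -0.392  0.086] [ 0.68  -0.252  0.253]
chain [[-0.0, -0.0, 0.142], [-0.006, -0.013, 0.284], [0.127, -0.094, 0.501], [0.26, -0.168, 0.72], [0.335, -0.343, 0.597], [0.417, -0.512, 0.471], [0.491, -0.427, 0.337], [0.566, -0.343, 0.203]]
q [ 0.45  0.62  0.54  1.64 -1.03  1.35 -0.12]
[np.float64(0.254), np.float64(0.12), np.float64(0.072), np.float64(0.097)]
```

```bash
python3 -m inch '[[[0,0.012,-0.001,0.002,0,0,0],[0,0.012,-0.001,0,0,0,0],[0,0.012,-0.001,0,0,0,0],[0,0.008,0,0,0,0,0],[0,0,0,0,0,0,0]]]'; python3 log.py
python3 -c "
from sim import *
print(clear(o['joint_positions']));adapters('wrist')"
```

```text
t: 16.02
ee_pos: [0.6088, -0.3464, 0.2049]
ee_rot: [-2.558, -0.073, -0.64]
wrist_force: [-0.3, 0.8, -5.0]
width: 0.0207
finger_force: 90.4
[ 0.459  0.657  0.488  1.555 -1.025  1.335 -0.195]
tilt 40.1 downhill -131.7 in tote 45.0
grip [ 0.601 -0.356  0.219] lip [ 0.5615 -0.3755  0.1156] lip-dish [-0.0545 -0.016   0.0436]
tote box [ 0.533 -0.396  0.088] [ 0.723 -0.255  0.254]
chain [[-0.0, -0.0, 0.142], [-0.006, -0.013, 0.284], [0.133, -0.098, 0.495], [0.273, -0.177, 0.709], [0.362, -0.349, 0.593], [0.459, -0.515, 0.473], [0.534, -0.431, 0.339], [0.609, -0.346, 0.205]]
q [ 0.46  0.66  0.49  1.56 -1.02  1.34 -0.2 ]
[np.float64(0.24), np.float64(0.1), np.float64(0.073), np.float64(0.096)]
wrist adapter? [0.022 0.044] [ 57  30 969] dist 0.044
```

```bash
python3 -m inch '[[[0,0.012,0,0,0,0,0],[0,0.012,0,0,0,0,0],[0,0.012,0,0,0,0,0],[0,0.008,0,0,0,0,0],[0,0,0,0,0,0,0]]]'; python3 log.py
python3 - <<'E'
from sim import *
print(clear(o['joint_positions'])); adapters('wrist'); adapters('side'); adapters('scene')
import cl
K=cl.H; P=np.vstack([cl.H,cl.A])
c=cam('side'); save(c,'side3'); f=c['image'][230:440,180:440]; cv2.imwrite('pics/fin.png',cv2.resize(f,None,fx=2.8,fy=2.8,interpolation=cv2.INTER_CUBIC)[...,::-1])
E
```

```text
t: 16.48
ee_pos: [0.653, -0.3462, 0.2053]
ee_rot: [-2.558, -0.073, -0.641]
wrist_force: [0.9, -0.2, -4.3]
width: 0.0204
finger_force: 90.4
[ 0.457  0.698  0.445  1.466 -1.024  1.324 -0.267]
tilt 40.1 downhill -131.7 in tote 45.0
grip [ 0.645 -0.355  0.22 ] lip [ 0.6057 -0.3753  0.116 ] lip-dish [-0.0103 -0.0158  0.044 ]
tote box [ 0.577 -0.395  0.088] [ 0.767 -0.255  0.255]
chain [[-0.0, -0.0, 0.142], [-0.006, -0.013, 0.284], [0.141, -0.102, 0.488], [0.288, -0.184, 0.696], [0.392, -0.352, 0.586], [0.503, -0.515, 0.473], [0.578, -0.43, 0.339], [0.653, -0.346, 0.205]]
q [ 0.46  0.7   0.44  1.47 -1.02  1.32 -0.27]
[np.float64(0.224), np.float64(0.078), np.float64(0.073), np.float64(0.095)]
wrist adapter? [0.022 0.044] [ 55  30 957] dist 0.044
side adapter? [0.046 0.023] [  58   53 1531] dist 0.028
side adapter? [0.012 0.039] [ 29  22 342] dist 0.054
scene 9232 18352
side 24518 19092
```

Run:
```python
from h import *
a=cv2.imread('pics/fin.png'); c=cam('wrist'); w=cv2.resize(c['image'][...,::-1],(400,300)); s=cv2.resize(a,(400,323))
cv2.imwrite('pics/both.png',np.hstack([s[:300],w]))
c2=cam('side')
P=[]
for v in range(300,420):
    for u in range(240,400):
        p=dep(c2,u,v)
        if .066<p[2]<.078: P.append(p)
P=np.array(P); print(len(P),P.min(0),P.max(0))
```

```text
361 [ 0.55558207 -0.42102412  0.06601125] [ 0.67673695 -0.3177952   0.07603573]
```

View pics/both.png

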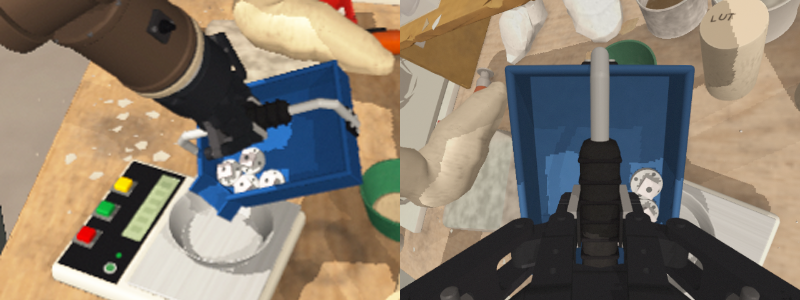

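The left panel shows all four adapters bunched at the pouring corner, about (245,170), with the lip at (210,200) over the dish and nothing touching. The hood is clear. I'll make a small centring shift, settle and hand in.

```bash
python3 -m inch '[[[0,0.003,0.003,0,0,0,0],[0,0.003,0.002,0,0,0,0],[0,0,0,0,0,0,0],[0,0,0,0,0,0,0],[0,0,0,0,0,0,0]]]'
python3 -m inch '[[[0,0,0,0,0,0,0],[0,0,0,0,0,0,0],[0,0,0,0,0,0,0],[0,0,0,0,0,0,0],[0,0,0,0,0,0,0]]]'
python3 -c "
from st import *
adapters('side'); print(abs(o['joint_velocities']).max()); print(arm.sign_off())"
```

```text
t: 17.3
ee_pos: [0.6566, -0.3425, 0.2053]
ee_rot: [-2.559, -0.07, -0.641]
wrist_force: [-0.1, -0.3, -4.9]
width: 0.0204
finger_force: 90.4
t: 17.72
ee_pos: [0.6566, -0.3427, 0.2053]
ee_rot: [-2.559, -0.069, -0.641]
wrist_force: [-0.1, -0.3, -3.5]
width: 0.0207
finger_force: 90.5
tilt 40.0 downhill -131.9 in tote 45.0
grip [ 0.648 -0.352  0.22 ] lip [ 0.6091 -0.3718  0.1161] lip-dish [-0.0069 -0.0123  0.0441]
tote box [ 0.581 -0.392  0.088] [ 0.77  -0.251  0.255]
chain [[-0.0, -0.0, 0.142], [-0.006, -0.013, 0.284], [0.141, -0.101, 0.489], [0.289, -0.182, 0.696], [0.394, -0.349, 0.586], [0.506, -0.511, 0.474], [0.581, -0.427, 0.339], [0.657, -0.343, 0.205]]
q [ 0.45  0.7   0.44  1.47 -1.02  1.32 -0.28]
side adapter? [0.039 0.026] [  81   52 1961] dist 0.032
0.004614947645683797
the job is handed in; nothing more can be done
None
```

The job is handed in at about 18 s: I pressed tare then count, and the tote is held still at 40° with all four adapters in its pouring corner and the lip about 14 mm off the dish centre and 44 mm above its rim by my measurements (no verdict was returned).

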